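# Set the drilling jig to a wooden figure

### The arm

A 6-joint arm with a two-finger parallel gripper is mounted at the origin on the work surface. World frame = base frame: x ahead of the robot, y to its left, z up, the work surface at z = 0. Lengths are in m, angles in rad, forces in N, time in s.
With the tool pointing down it reaches from about 0.275 to 0.825 m from the base axis. Payload 5.2 kg.
Tool frame: the origin (TCP) lies midway between the tips of the shut fingers; the grasp point (between the pads) lies 19 mm behind it; z points along the fingers, y is the line along which they close (so a half turn about z gives the same grasp; the last joint's range is limited). The gripper opens to 93 mm and grips with 3 to 60 N. Pads are 15 mm wide; open, the fingers measure 128 mm over their backs; the gripper's body (75 mm by 188 mm) begins 65 mm behind the grasp point.
Start: joints at [0.924, 0.259, 1.535, -0, 1.348, -0.203], TCP at [0.236, 0.497, 0.219] pointing down, gripper open.
Joint ranges: [-3.14, 3.14], [-0.91, 2.08], [0.19, 2.58], [-1.22, 4.36], [0.22, 2.71], [-3.12, 3.12]. Speed limits (rad/s): [2.57, 2.57, 3.14, 3.14, 3.14, 3.14].

### API

Orientations are given as a 3x3 rotation matrix whose columns are the frame's x, y, z axes.
In Python, from station import manip, read_camera gives the robot as it stands.
- The arm moves only by the tool arm_command, never from a script. Its arguments are lists of equal length, an entry for each row: "turn": the turn, a rotation vector about the tool's x, y, z in rad, a list of three; "translation": the shift along the tool's x, y, z in mm, a list of three; "grip": the finger opening in mm, from 0 to 93. In form: {"turn": [[ax, ay, az], ...], "translation": [[tx, ty, tz], ...], "grip": [grip, ...]}. A call has exactly 10 rows; each row shifts and turns the commanded pose from where the row before left it, along the tool's axes as they then stand; what a row does not reach is not made up. A row lasts 1/10 s, in which the tool goes at most 50 mm and 8.59 degrees, less where a joint would pass 70% of its speed; a pose out of reach is approached as far as the arm can. A call with a gripper value outside its range is refused whole. The fingers move at their own pace and stop on an object; "grip_force" is the grip in N (left out, the last holds). Time passes only in rows, so rows that do not move let the fingers close, or fill a call up. It gives the time, the measured TCP pose, the force, the opening and the grip force at its end, in the units of the state.
- manip.read_state(): the state, without advancing time (a new reading comes with each control period).
- read_camera(name): name is "scene" or "top" or "wrist"; returns a dict with "image" (384x512x3 uint8, red, green, blue), "fx", "fy", "cx", "cy" (pixels), "R" (3x3) and "t" (3): a world point X has camera coordinates R X + t. Camera axes: x right, y down, z forward; pixel columns grow to the right and rows downward; lengths in m; the calibration is good to about 2 mm. A picture is of the moment at which its call begins. There is no depth.
- manip.sign_off(): hands the job in; it is judged then, once.
The state is a dict: "time_s": time; "joints": joint angles; "dq": joint speeds; "tau": joint torques, N m; "eef_pos": TCP position; "ee_rot": TCP orientation; "ft_force": force on the tool from outside, world axes, zero at the start; "wrist_torque": the same for the moment, N m; "gripper_width": finger opening in m; "grip_force": force on a finger pad.
Only numpy, scipy, OpenCV 4.12 (cv2) and the standard library are available. Lean on these libraries where they do the work, as an engineer would, in place of code of your own. Each camera call takes 0.05 s, during which the arm holds its last target. There are 200 camera calls.

### The job

Take the tall straight-bodied wooden figure with a light grip, as its soft wood bruises, and stand it upright on the drilling jig between the V-block and the sliding jaw, then let go of it. Turn the jig's upright thumbscrew clockwise until the jaw seats against the figure and the screw stops, then back it off a quarter turn and finish still gripping the thumbscrew there. Leave everything else on the bench where it is.

Things in the scene. Friction and masses are not known exactly. Their poses are not given: they have to be found in the camera images.
- figure: Figure to use: plain turned wood, upright, 79 mm tall, 40 g: straight cylindrical body 32 mm in diameter up to 50 mm, narrow neck, round head 29 mm across. Origin at the centre of its foot, z up. The only tall straight-bodied one of three bare-wood figures. Soft: finger force on it (both fingers added) over 110 N, a grip of about 55 N, bruises it; 20 to 30 N is plenty.
- jig: Drilling jig fixed to the bench: plywood base 100 (x) by 230 (y) by 18 mm. Origin at the centre of its underside, z up, yaw varies. From -y to +y: wooden V-block (15 mm high above the base, 90 degree notch open to +y), place for the figure, sliding jaw, aluminium housing (52 by 56 mm, top 40 mm above the bench, centred on y = 55 mm) with the upright thumbscrew at x = 0, y = 50 mm.
- nest (a point): Point on top of the jig base (18 mm above the bench) at jig x = 0, y = -55 mm: where the centre of the foot of the figure lies when pressed fully into the V-block. Axes parallel to those of the jig. The figure may stand a little to +y of it: the jaw then pushes it home.
- screw (a joint): Turn of the thumbscrew (rad): 0 = seated (hard stop, jaw bearing on the figure), growing counter-clockwise seen from above as it is backed off, up to 3.6; starts between 1.0 and 2.4. Friction about 0.03 N m, stays where left. It opens the jaw 4 mm per rad.
- jaw (a joint): Opening of the wooden jaw (m), 36 mm wide and 15 mm high above the jig base, sliding along jig y, driven by the screw: 0 = against the figure in the V-block; else the free play of the 32 mm body of the figure along jig y.
- thumb_grip (a point): Flat steel thumb grip on the screw: a bar 40 mm long (its x), 10 mm thick (its y, the way to pinch it), 26 mm high, turning about its vertical centre line. The point is the middle of its underside, 62 mm above the bench; top at 88 mm; only a 12 mm stem below it. When seated its x axis lies along the x axis of the jig. It does not rise or sink.
- cone_figure: Bystander: a bare-wood figure 70 mm tall with a cone-shaped body, foot 42 mm in diameter. Origin at the centre of its foot.
- squat_figure: Bystander: a short fat bare-wood figure, 52 mm tall, foot 50 mm in diameter. Origin at the centre of its foot.
- pencil_cup: Bystander: open plastic cup, 76 mm across, 95 mm tall. Origin at the centre of its underside.
- glue: Bystander: white glue bottle, 52 mm across, 130 mm tall. Origin at the centre of its underside.
- screwdriver: Bystander: a screwdriver lying on the bench, along its x axis. Origin on its underside.
- offcut: Bystander: a flat wooden block 110 x 60 x 25 mm. Origin at the centre of its underside.
- mallet: Bystander: a small hammer lying on the bench. Origin on its underside.
Not all that is in view belongs to the job. What is shaped like the figure but purple or turquoise is not meant.

How it is judged:
On the way, in this order (a step that is already met when the one before it is completed fails the run):
1. the figure stands upright on the jig between V-block and jaw, let go (x of figure in the frame of nest between -0.006 and 0.006 m and y of figure in the frame of nest between -0.004 and 0.014 m and z of figure in the frame of nest between -0.003 and 0.003 m and angle between figure's own z axis and vertical below 0.1 rad and contact force between the fingers and figure below 0.2 N), for 0.2 s.
2. the thumbscrew is turned in until it seats, with the figure pressed into the V-block (value of joint screw below 0.08 rad and x of figure in the frame of nest between -0.006 and 0.006 m and y of figure in the frame of nest between -0.004 and 0.003 m and z of figure in the frame of nest between -0.003 and 0.003 m and angle between figure's own z axis and vertical below 0.1 rad and contact force between the fingers and figure below 0.2 N), for 0.2 s.
At the end, for the whole second after the job is handed in: Thumbscrew 1.57 rad (within 0.26) back from its seat, still gripped by the fingers (over 3 N); figure upright (0.1 rad) on the jig base (3 mm), within 6 mm sideways of the nest point and from 4 mm behind to 12 mm in front of it, not touched by the fingers (value of joint screw between 1.311 and 1.831 rad and contact force between the fingers and screw above 3 N and x of figure in the frame of nest between -0.006 and 0.006 m and y of figure in the frame of nest between -0.004 and 0.012 m and z of figure in the frame of nest between -0.003 and 0.003 m and angle between figure's own z axis and vertical below 0.1 rad and contact force between the fingers and figure below 0.2 N); the arm keeps its last pose, push and grip.
It fails at once if the figure is squeezed hard enough to bruise it (total finger force over 110 N) (contact force between the fingers and figure above 110 N).
It fails at once if another thing on the bench is moved by more than 20 mm (distance of any of cone_figure, squat_figure, pencil_cup, glue, screwdriver, offcut, mallet from where it was at the start of the episode above 0.02 m).
It also fails if it takes over 61 s, if anything falls off the work surface, if the arm or the gripper's body presses on something with over 40 N, if the wrist force passes 120 N, or if a joint passes its speed limit or range.

## Working session

There is one attempt and no reset: what is moved stays moved. The work goes in short steps, Python scripts to look and compute and a tool call to move; the robot and the scene stay as the last step left them, time stands still between calls to the robot, and variables do not carry over. Pictures are saved under pics/ and viewed, at most 10 in all, crops included, and the job is handed in when it is done.

Besides the shell and the picture viewer there is one more tool, called after "Call:" as name(argument=value, ...) on one line, values as JSON. arm_command: Moves the arm, as the interface text tells. Its arguments: {"type":"object","properties":{"turn":{"type":"array","items":{"type":"array","items":{"type":"number"}}},"translation":{"type":"array","items":{"type":"array","items":{"type":"number"}}},"grip":{"type":"array","items":{"type":"number"}},"grip_force":{"type":"number"}},"required":["turn","translation","grip"]}

```bash
mkdir -p pics; cat > h.py <<'E'
import numpy as np, cv2
from station import manip, read_camera
def cam(n, save=None):
    c=read_camera(n); 
    for k in("R","t"): c[k]=np.array(c[k])
    if save:
        np.savez('pics/%s.npz'%save,**c)
        cv2.imwrite('pics/%s.png'%save,np.array(c["image"])[:,:,::-1])
    return c
def load(s): return dict(np.load('pics/%s.npz'%s))
def ray(c,u,v):
    d=c["R"].T@np.array([(u-c["cx"])/c["fx"],(v-c["cy"])/c["fy"],1]); return -c["R"].T@c["t"],d/np.linalg.norm(d)
def plane(c,u,v,z):
    o,d=ray(c,u,v); return o+d*(z-o[2])/d[2]
def tri(rays):
    A=sum(np.eye(3)-np.outer(d,d) for o,d in rays); b=sum((np.eye(3)-np.outer(d,d))@o for o,d in rays)
    X=np.linalg.solve(A,b); return X,[np.linalg.norm(np.cross(X-o,d)) for o,d in rays]
def proj(c,X):
    p=c["R"]@np.array(X)+c["t"]; return c["fx"]*p[0]/p[2]+c["cx"],c["fy"]*p[1]/p[2]+c["cy"]
E
python3 - <<'E'
from h import *
a=[cam(n,n+'0') for n in('scene','top','wrist')]
im=[c['image'][:,:,::-1] for c in a]
cv2.imwrite('pics/all.png',np.vstack([np.hstack(im[:2]),]))
b=cv2.resize(np.hstack(im[:2]),(800,300)); 
for c in a: print(-c['R'].T@c['t'],c['fx'])
print(manip.read_state()['ee_rot'])
E
```

```text
[ 0.85508972 -0.34884136  0.73221842] 365.9245280531932
[0.4334885  0.05323962 1.25356111] 424.14898320416
[0.16730379 0.52944498 0.38470255] 320.6388556872762
[[-9.03121004e-01  4.29385306e-01 -8.43408501e-04]
 [ 4.29386040e-01  9.03120364e-01 -1.11163448e-03]
 [ 2.84379880e-04 -1.36608829e-03 -9.99999026e-01]]
```

View pics/scene0.png

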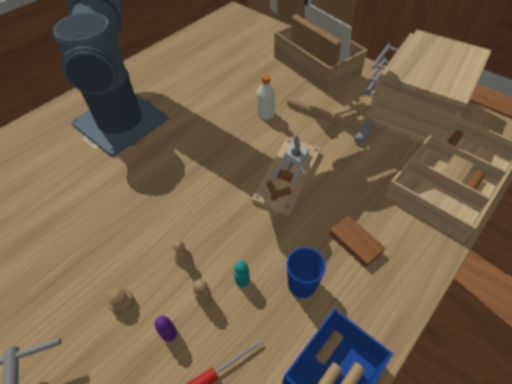

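View pics/top0.png

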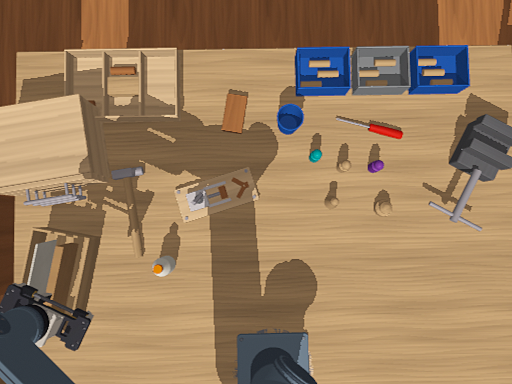

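The bare-wood candidates in the scene view are (182,253), (201,291) and (121,300). In the top view they are (331,201), (345,165) and (383,209). (121,300) looks like the squat one; a crop should settle the other two.

```bash
python3 - <<'E'
from h import *
s,t=load('scene0'),load('top0')
I=s['image'][:,:,::-1];T=t['image'][:,:,::-1]
r=lambda a,f:cv2.resize(a,None,fx=f,fy=f,interpolation=cv2.INTER_CUBIC)
A=r(I[225:325,90:260],4)[:300*2][:, :]
A=cv2.resize(I[225:325,90:260],(510,300),interpolation=3)
B=cv2.resize(I[125:225,230:330],(300,300),interpolation=3)[:, :290]
C=cv2.resize(T[140:220,310:400],(338,300),interpolation=3)
D=cv2.resize(T[160:228,165:268],(455,300),interpolation=3)
cv2.imwrite('pics/crop1.png',np.vstack([np.hstack([A,B]),np.hstack([C,D])[:,:800]if C.shape[1]+D.shape[1]>=800 else np.hstack([C,D,np.zeros((300,800-793,3),np.uint8)])]))
E
```

```text
(no output)
```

View pics/crop1.png

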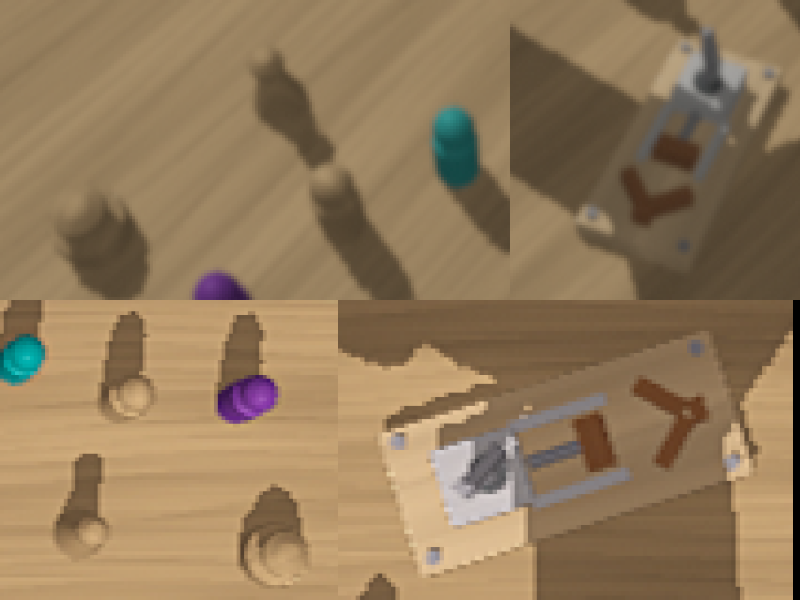

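```bash
python3 - <<'E'
from h import *
s,t=load('scene0'),load('top0')
for n,ps,pt in [('straight',(200,285.7),(345.5,165.1)),('cone',(178.7,246.7),(334.5,201.3)),('squat',(90+88/3,225+215/3),(310+288/3.75,140+257/3.75))]:
    print(n,tri([ray(s,*ps),ray(t,*pt)]))
q=[(397,440),(433,556),(695,347),(733,462)]
P=[plane(t,165+(u-338)/4.417,160+(v-300)/4.41,.02) for u,v in q]
c=np.mean(P,0); d=(P[0]+P[1]-P[2]-P[3]); 
print(np.round(P,3),c, np.degrees(np.arctan2(d[1],d[0])))
# same in scene: crop B scale3 offset (230,125), crop x offset 510
for u,v in [(687,47),(770,73),(592,214),(684,246)]: print(plane(s,230+(u-510)/3,125+v/3,.02))
yh=d/np.linalg.norm(d);print('nest',c-.055*yh,'screw',c+.05*yh)
st=manip.read_state();w=load('wrist0');R=np.array(st['ee_rot'])
print('camera in tool',R.T@(-w['R'].T@w['t']-st['eef_pos']),'\n',w['R']@R)
E
```

```text
straight (array([ 0.58040302, -0.21425148,  0.0658148 ]), [np.float64(0.00023398379223072774), np.float64(0.00023398379223063274)])
cone (array([ 0.47932888, -0.1818558 ,  0.05547472]), [np.float64(0.0005739978712251423), np.float64(0.0005739978712250686)])
squat (array([ 0.45871007, -0.33255297,  0.03341445]), [np.float64(0.00531224546112438), np.float64(0.005312245461124462)])
[[0.517 0.265 0.02 ]
 [0.44  0.242 0.02 ]
 [0.575 0.068 0.02 ]
 [0.498 0.044 0.02 ]] [0.50734348 0.15465149 0.02      ] 106.39400181053583
[0.44302493 0.24335154 0.02      ]
[0.51945078 0.26536019 0.02      ]
[0.50134009 0.04440524 0.02      ]
[0.57729377 0.06777282 0.02      ]
nest [0.52286674 0.10188759 0.02      ] screw [0.49323143 0.20261866 0.02      ]
camera in tool [ 7.61751392e-02  1.54020480e-04 -1.66672171e-01] 
 [[ 3.10394044e-04  9.99999727e-01  6.70738954e-04]
 [-9.62698097e-01  4.80302706e-04 -2.70577424e-01]
 [-2.70577673e-01 -5.61733493e-04  9.62697984e-01]]
```

The straight-bodied figure is at top (345,165) / scene (201,291). Its head centre triangulates to z = 0.066, against 0.0645 expected. The other thin one, at (331,201), has its head at z = 0.055, which matches the 70 mm cone figure. (383,209) is the squat one, and the purple and turquoise ones are ruled out. The jig's y axis is at 106.4°, with the V-block on the right in the top view. I'll move above the figure and check again from close by.

Call:
arm_command(turn=[[0, 0, 0.14], [0, 0, 0.14], [0, 0, 0.14], [0, 0, 0.14], [0, 0, 0.14], [0, 0, 0.14], [0, 0, 0], [0, 0, 0], [0, 0, 0], [0, 0, 0]], translation=[[0, 0, 0], [0, 0, 0], [0, 0, 0], [0, 0, 0], [0, 0, 0], [0, 0, 0], [-48.7, 8.1, 0], [-48.7, 8.1, 0], [-48.7, 8.1, 0], [-48.7, 8.1, 0]], grip=[60, 60, 60, 60, 60, 60, 60, 60, 60, 60], grip_force=12)

```text
time_s: 1.15
eef_pos: [0.3225, 0.3174, 0.2184]
ee_rot: [[-0.284, 0.959, -0.0], [0.959, 0.284, -0.0], [-0.0, -0.0, -1.0]]
ft_force: [1.4, -0.5, -0.3]
gripper_width: 0.0601
grip_force: 0.0
```

Call:
arm_command(turn=[[0, 0, 0], [0, 0, 0], [0, 0, 0], [0, 0, 0], [0, 0, 0], [0, 0, 0], [0, 0, 0], [0, 0, 0], [0, 0, 0], [0, 0, 0]], translation=[[-48.7, 8.1, 0], [-48.7, 8.1, 0], [-48.7, 8.1, 0], [-48.7, 8.1, 0], [-48.7, 8.1, 0], [-48.7, 8.1, 0], [-48.7, 8.1, 0], [-48.7, 8.1, 0], [-48.7, 8.1, 0], [-48.7, 8.1, 0]], grip=[60, 60, 60, 60, 60, 60, 60, 60, 60, 60])

```text
time_s: 2.15
eef_pos: [0.5383, -0.1271, 0.2184]
ee_rot: [[-0.283, 0.959, -0.0], [0.959, 0.283, 0.0], [0.0, -0.0, -1.0]]
ft_force: [1.0, 0.2, -0.1]
gripper_width: 0.06
grip_force: 0.0
```

Call:
arm_command(turn=[[0, 0, 0], [0, 0, 0], [0, 0, 0], [0, 0, 0], [0, 0, 0], [0, 0, 0], [0, 0, 0], [0, 0, 0], [0, 0, 0], [0, 0, 0]], translation=[[-48.7, 8.1, 0], [-48.7, 8.1, 0], [0, 0, 25], [0, 0, 25], [0, 0, 0], [0, 0, 0], [0, 0, 0], [0, 0, 0], [0, 0, 0], [0, 0, 0]], grip=[60, 60, 60, 60, 60, 60, 60, 60, 60, 60])

```text
time_s: 3.15
eef_pos: [0.5813, -0.2138, 0.1695]
ee_rot: [[-0.283, 0.959, 0.001], [0.959, 0.283, -0.001], [-0.001, 0.001, -1.0]]
ft_force: [-0.6, 0.1, 0.1]
gripper_width: 0.0602
grip_force: 0.0
```

```bash
python3 - <<'E'
from h import *
cam('wrist','w1'); st=manip.read_state(); print(st['time_s'],st['eef_pos'],st['ft_force'],np.round(st['ee_rot'],3))
w=load('w1'); print([proj(w,[.58,-.214,z]) for z in(0,.05,.0645)])
E
```

```text
3.2 [ 0.58120666 -0.21381751  0.16927283] [ 0.33273192  0.17467615 -0.08889022] [[-0.283  0.959  0.001]
 [ 0.959  0.283 -0.   ]
 [-0.001  0.001 -1.   ]]
[(np.float64(256.02485444430897), np.float64(177.30305272570132)), (np.float64(255.9783334476452), np.float64(189.234003327334)), (np.float64(255.96187364114695), np.float64(193.45534750149983))]
```

View pics/w1.png

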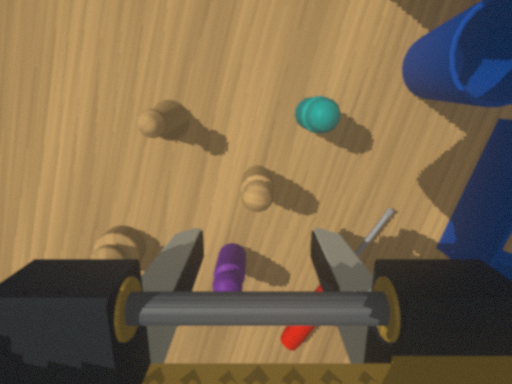

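The wrist view shows the target figure's head at (257,194), against a predicted (256,193). Its body is as wide as its head and straight. The cone figure at (150,122) flares at the foot. I'm descending so the grasp is about 41 mm up the body.

Call:
arm_command(turn=[[0, 0, 0], [0, 0, 0], [0, 0, 0], [0, 0, 0], [0, 0, 0], [0, 0, 0], [0, 0, 0], [0, 0, 0], [0, 0, 0], [0, 0, 0]], translation=[[0, 0, 40], [0, 0, 40], [0, 0, 40], [0, 0, 20], [0, 0, 7], [0, 0, 0], [0, 0, 0], [0, 0, 0], [0, 0, 0], [0, 0, 0]], grip=[60, 60, 60, 60, 60, 60, 30, 30, 30, 30], grip_force=12)

```text
time_s: 4.2
eef_pos: [0.5815, -0.2142, 0.0227]
ee_rot: [[-0.283, 0.959, 0.002], [0.959, 0.283, -0.001], [-0.001, 0.001, -1.0]]
ft_force: [0.3, -0.1, -0.0]
gripper_width: 0.0333
grip_force: 0.0
```

Call:
arm_command(turn=[[0, 0, 0], [0, 0, 0], [0, 0, 0], [0, 0, 0], [0, 0, 0], [0, 0, 0], [0, 0, 0], [0, 0, 0], [0, 0, 0], [0, 0, 0]], translation=[[0, 0, 0], [0, 0, 0], [0, 0, 0], [0, 0, 0], [0, 0, 0], [0, 0, 0], [0, 0, 0], [0, 0, 0], [0, 0, 0], [0, 0, 0]], grip=[28, 28, 28, 28, 28, 28, 28, 28, 28, 28], grip_force=12)

```text
time_s: 5.2
eef_pos: [0.5816, -0.2142, 0.0225]
ee_rot: [[-0.283, 0.959, 0.001], [0.959, 0.283, -0.001], [-0.001, 0.001, -1.0]]
ft_force: [-0.4, 1.2, 6.0]
gripper_width: 0.0317
grip_force: 12.0
```

Call:
arm_command(turn=[[0, 0, 0], [0, 0, 0], [0, 0, 0], [0, 0, 0], [0, 0, 0], [0, 0, 0], [0, 0, 0], [0, 0, 0], [0, 0, 0], [0, 0, 0]], translation=[[0, 0, -10], [0, 0, -30], [0, 0, -40], [0, 0, -40], [0, 0, -30], [30, 3, 0], [40, 4, 0], [40, 4, 0], [40, 4, 0], [40, 4, 0]], grip=[28, 28, 28, 28, 28, 28, 28, 28, 28, 28], grip_force=12)

```text
time_s: 6.2
eef_pos: [0.5447, -0.0249, 0.172]
ee_rot: [[-0.283, 0.959, -0.0], [0.959, 0.283, 0.0], [0.0, -0.0, -1.0]]
ft_force: [1.1, -0.4, -0.9]
gripper_width: 0.0318
grip_force: 12.0
```

Call:
arm_command(turn=[[0, 0, 0], [0, 0, 0], [0, 0, 0], [0, 0, 0], [0, 0, 0], [0, 0, 0], [0, 0, 0], [0, 0, 0], [0, 0, 0], [0, 0, 0]], translation=[[40, 4, 0], [40, 4, 0], [30, 3, 0], [20, 3, 0], [0, 0, 0], [0, 0, 0], [0, 0, 0], [0, 0, 0], [0, 0, 0], [0, 0, 0]], grip=[28, 28, 28, 28, 28, 28, 28, 28, 28, 28])

```text
time_s: 7.2
eef_pos: [0.5222, 0.1017, 0.1716]
ee_rot: [[-0.282, 0.959, -0.0], [0.959, 0.282, -0.0], [-0.0, -0.0, -1.0]]
ft_force: [0.2, -0.4, -1.6]
gripper_width: 0.0315
grip_force: 12.0
```

```bash
python3 - <<'E'
from h import *
for n in('wrist','top','scene'): cam(n,n[0]+'2')
st=manip.read_state(); print(st['time_s'],st['eef_pos'],st['gripper_width'])
w=load('w2');s=load('s2')
for n,X in dict(nest=[.5229,.1019,.018],screw=[.4932,.2026,.088],hous=[.4918,.2074,.04]).items(): print(n,proj(w,X),proj(s,X))
a=cv2.resize(w['image'][:,:,::-1],(512,384)); b=cv2.resize(s['image'][100:244,230:338,::-1],(288,384),interpolation=3)
cv2.imwrite('pics/m2.png',np.hstack([a,b]))
E
```

```text
7.35 [0.52213694 0.10206323 0.17162869] 0.03169445818676361
nest (np.float64(258.1560518874212), np.float64(181.0779409345223)) (np.float64(279.1545087180416), np.float64(187.15365960767465))
screw (np.float64(258.66698506432544), np.float64(62.653796372687054)) (np.float64(296.3905803403759), np.float64(139.21097392759197))
hous (np.float64(258.35906094905187), np.float64(63.37601911898335)) (np.float64(295.7405146440838), np.float64(151.32953771799157))
```

View pics/m2.png

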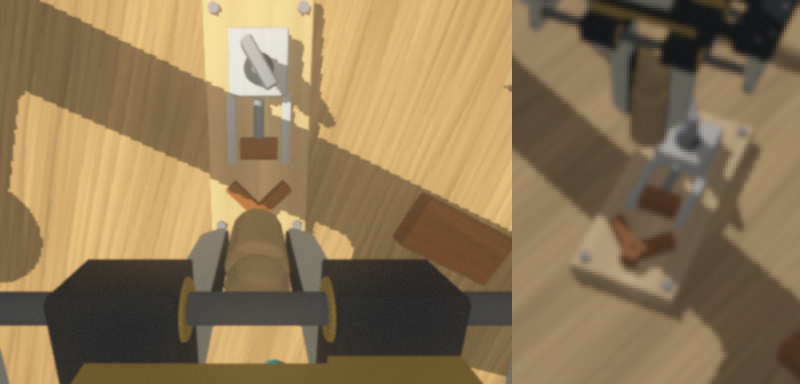

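The wrist image shows the jig aligned with the tool. The housing is centred at u = 258, the jaw is at (259,149), the V tips are at about (230,185) and (290,185), and the thumb bar runs from (243,38) to (273,87). That bar angle means the screw is at about 2.1 rad. I'll check the jig's y position with rays from this view.

```bash
python3 - <<'E'
from h import *
w=load('w2'); st=manip.read_state()
e1=np.array([.959,.282]);e2=np.array([-.282,.959]);n=np.array([.5229,.1019])
def J(u,v,z):
    d=plane(w,u,v,z)[:2]-n; return np.round([d@e1*1e3,d@e2*1e3-55],1)
I=w['image'].astype(int); hsv=cv2.cvtColor(w['image'],cv2.COLOR_RGB2HSV)
g=I[20:130,258].sum(1)
# housing: bright low-saturation
m=((hsv[...,1]<60)&(hsv[...,2]>150)).astype(np.uint8)[:130]
c=max(cv2.findContours(m,0,2)[0],key=cv2.contourArea); print('housing',cv2.boundingRect(c))
x,y,ww,h=cv2.boundingRect(c); print(J(x,y,.04),J(x+ww,y+h,.04))
m=((hsv[...,0]<14)&(hsv[...,1]>110)&(hsv[...,2]<190)).astype(np.uint8)
m[:,:200]=0;m[:,310:]=0;m[:125]=0;m[215:]=0
for c in cv2.findContours(m,0,2)[0]:
    if cv2.contourArea(c)>80: x,y,ww,h=cv2.boundingRect(c); print('wood',x,y,ww,h,J(x,y,.033),J(x+ww,y+h,.033))
print('screws',J(214,7,.02),J(304,7,.02),'bar',J(258,62,.088))
E
```

```text
housing (227, 27, 62, 95)
[-26.5  83.5] [27.8  5.3]
screws [-39.3 103.7] [ 40.4 103.8] bar [-0.6 50.4]
```

Call:
arm_command(turn=[[0, 0, 0], [0, 0, 0], [0, 0, 0], [0, 0, 0], [0, 0, 0], [0, 0, 0], [0, 0, 0], [0, 0, 0], [0, 0, 0], [0, 0, 0]], translation=[[4, 1, 20], [0, 0, 30], [0, 0, 30], [0, 0, 20], [0, 0, 12], [0, 0, 8], [0, 0, 6], [0, 0, 3], [0, 0, 1], [0, 0, 0]], grip=[28, 28, 28, 28, 28, 28, 28, 28, 28, 28])

```text
time_s: 8.35
eef_pos: [0.5223, 0.1065, 0.0422]
ee_rot: [[-0.283, 0.959, 0.001], [0.959, 0.283, -0.0], [-0.0, 0.001, -1.0]]
ft_force: [0.2, -0.7, -0.2]
gripper_width: 0.032
grip_force: 12.0
```

Call:
arm_command(turn=[[0, 0, 0], [0, 0, 0], [0, 0, 0], [0, 0, 0], [0, 0, 0], [0, 0, 0], [0, 0, 0], [0, 0, 0], [0, 0, 0], [0, 0, 0]], translation=[[0, 0, 0.7], [0, 0, 0.5], [0, 0, 0.3], [0, 0, 0], [0, 0, 0], [0, 0, 0], [0, 0, 0], [0, 0, 0], [0, 0, 0], [0, 0, 0]], grip=[28, 28, 28, 28, 28, 36, 40, 45, 50, 50])

```text
time_s: 9.35
eef_pos: [0.5218, 0.1065, 0.04]
ee_rot: [[-0.283, 0.959, -0.0], [0.959, 0.283, 0.0], [0.0, -0.0, -1.0]]
ft_force: [0.3, -0.6, -0.8]
gripper_width: 0.0496
grip_force: 0.0
```

Call:
arm_command(turn=[[0, 0, 0], [0, 0, 0], [0, 0, 0], [0, 0, 0], [0, 0, 0], [0, 0, 0], [0, 0, 0], [0, 0, 0], [0, 0, 0], [0, 0, 0]], translation=[[0, 0, 0], [0, 0, -15], [0, 0, -30], [0, 0, -40], [0, 0, -30], [0, 0, -10], [0, 0, 0], [0, 0, 0], [0, 0, 0], [0, 0, 0]], grip=[55, 55, 55, 55, 55, 55, 55, 55, 55, 55])

```text
time_s: 10.35
eef_pos: [0.5209, 0.1065, 0.1635]
ee_rot: [[-0.283, 0.959, -0.003], [0.959, 0.283, 0.0], [0.001, -0.003, -1.0]]
ft_force: [-0.3, 1.0, 1.1]
gripper_width: 0.055
grip_force: 0.0
```

```bash
python3 - <<'E'
from h import *
for n in('wrist','scene'): cam(n,n[0]+'3')
st=manip.read_state(); print(st['time_s'],st['eef_pos'],st['gripper_width'],st['ft_force'])
w=load('w3');s=load('s3')
a=cv2.resize(w['image'][:,:,::-1],(512,384)); b=cv2.resize(s['image'][100:244,230:338,::-1],(288,384),interpolation=3)
cv2.imwrite('pics/m3.png',np.hstack([a,b]))
e1=np.array([.959,.282]);e2=np.array([-.282,.959]);n=np.array([.5229,.1019])
for y in(0,4,8):print(y,[np.round(proj(w,[*(n+e2*y/1e3),z])) for z in(.018,.0825)],[np.round((np.array(proj(s,[*(n+e2*y/1e3),z]))-[230,100])*2.667+[512,0]) for z in(.018,.0825)])
E
```

```text
10.45 [0.52135665 0.10643309 0.16403006] 0.054733341703494004 [ 0.41941529 -0.29093705  0.4849552 ]
0 [array([258., 188.]), array([259., 208.])] [array([643., 232.]), array([646., 187.])]
4 [array([258., 184.]), array([259., 203.])] [array([645., 229.]), array([647., 184.])]
8 [array([258., 180.]), array([259., 198.])] [array([646., 226.]), array([649., 181.])]
```

View pics/m3.png

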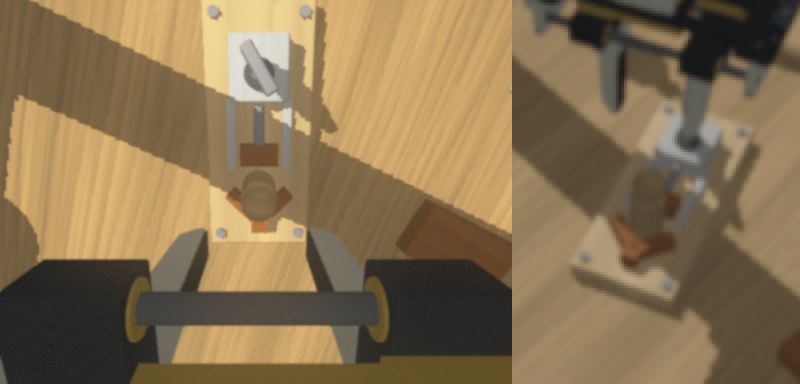

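The figure stands upright in the nest, free of the fingers: head at (259,197) in the wrist view, matching y of about +4 to 5 mm. The thumb bar is at about 120° from jig x. Next I go to the thumbscrew.

Call:
arm_command(turn=[[0, 0, 0], [0, 0, 0], [0, 0, 0], [0, 0, -0.13], [0, 0, -0.13], [0, 0, -0.13], [0, 0, -0.13], [0, 0, 0], [0, 0, 0], [0, 0, 0]], translation=[[30, 0, 0], [40, 0, 0], [30, 0, 0], [0, 0, 0], [0, 0, 0], [0, 0, 0], [0, 0, 0], [0, 0, 20], [0, 0, 0], [0, 0, 0]], grip=[45, 45, 45, 45, 45, 45, 45, 45, 45, 45])

```text
time_s: 11.45
eef_pos: [0.4931, 0.2023, 0.1447]
ee_rot: [[-0.722, 0.692, -0.002], [0.692, 0.722, -0.0], [0.001, -0.001, -1.0]]
ft_force: [0.5, -0.5, -0.4]
gripper_width: 0.0451
grip_force: 0.0
```

```bash
python3 - <<'E'
from h import *
w=cam('wrist','w4'); 
st=manip.read_state(); print(st['time_s'],st['eef_pos'],st['joints'],np.round(st['ee_rot'],3))
print(proj(w,[.4933,.2026,.088]),proj(w,[.4933,.2026,.04]))
R=np.array(st['ee_rot']);p=np.array(st['eef_pos'])
print('to screw in tool',R.T@(np.array([.4933,.2026,.075])-p))
E
```

```text
11.5 [0.49364417 0.20237776 0.14529395] [ 1.79861182e-01  2.90947569e-01  1.68035970e+00  1.07363296e-05
  1.17065850e+00 -6.26786940e-01] [[-0.722  0.692 -0.   ]
 [ 0.692  0.722 -0.   ]
 [ 0.    -0.    -1.   ]]
(np.float64(257.62714644661395), np.float64(211.78028799232754)) (np.float64(257.56809575412757), np.float64(194.20992941015555))
to screw in tool [ 3.86305342e-04 -5.68557746e-05  7.02940615e-02]
```

View pics/w4.png

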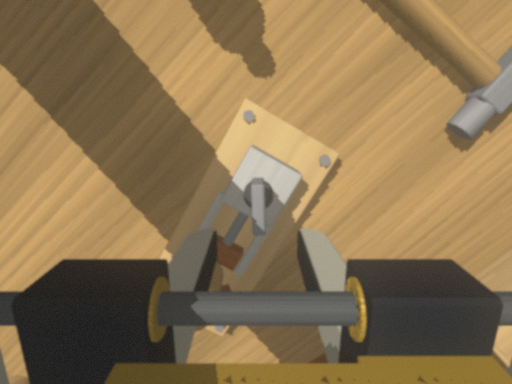

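The bar now lies from (258,180) to (260,235), in line with the tool's x and centred between the fingers. I'll descend and pinch it.

Call:
arm_command(turn=[[0, 0, 0], [0, 0, 0], [0, 0, 0], [0, 0, 0], [0, 0, 0], [0, 0, 0], [0, 0, 0], [0, 0, 0], [0, 0, 0], [0, 0, 0]], translation=[[0, 0, 30], [0, 0, 30], [0, 0, 18], [0, 0, 8], [0, 0, 0], [0, 0, 0], [0, 0, 0], [0, 0, 0], [0, 0, 0], [0, 0, 0]], grip=[45, 45, 45, 45, 45, 8, 8, 8, 8, 8], grip_force=25)

```text
time_s: 12.5
eef_pos: [0.4939, 0.2025, 0.0596]
ee_rot: [[-0.722, 0.692, 0.001], [0.692, 0.722, 0.0], [-0.001, 0.001, -1.0]]
ft_force: [4.3, 3.7, 0.8]
gripper_width: 0.0101
grip_force: 2.8
```

Call:
arm_command(turn=[[0, 0, 0], [0, 0, 0], [0, 0, 0], [0, 0, 0], [0, 0, 0], [0, 0, 0], [0, 0, 0], [0, 0, 0], [0, 0, 0], [0, 0, 0]], translation=[[0, 0, 0], [0, 0, 0], [0, 0, 0], [0, 0, 0], [0, 0, 0], [0, 0, 0], [0, 0, 0], [0, 0, 0], [0, 0, 0], [0, 0, 0]], grip=[6, 6, 6, 6, 6, 6, 6, 6, 6, 6])

```text
time_s: 13.5
eef_pos: [0.4941, 0.2026, 0.0596]
ee_rot: [[-0.722, 0.692, 0.001], [0.692, 0.722, 0.0], [-0.001, 0.001, -1.0]]
ft_force: [1.1, 3.3, 5.9]
gripper_width: 0.0099
grip_force: 25.0
```

```bash
python3 - <<'E'
from h import *
st=manip.read_state(); print(st['time_s'],st['eef_pos'],st['wrist_torque'],st['gripper_width'],st['grip_force'])
E
```

```text
13.5 [0.49412965 0.2026115  0.05955481] [ 0.33227905 -0.14627502  0.00991473] 0.009892941328322764 24.985320568084717
```

Call:
arm_command(turn=[[0, 0, 0.1], [0, 0, 0.1], [0, 0, 0.1], [0, 0, 0.1], [0, 0, 0.1], [0, 0, 0.1], [0, 0, 0.1], [0, 0, 0.1], [0, 0, 0.1], [0, 0, 0]], translation=[[0, 0, 0], [0, 0, 0], [0, 0, 0], [0, 0, 0], [0, 0, 0], [0, 0, 0], [0, 0, 0], [0, 0, 0], [0, 0, 0], [0, 0, 0]], grip=[6, 6, 6, 6, 6, 6, 6, 6, 6, 6])

```text
time_s: 14.5
eef_pos: [0.4938, 0.2025, 0.0596]
ee_rot: [[0.096, 0.995, 0.001], [0.995, -0.096, 0.0], [0.0, 0.001, -1.0]]
ft_force: [0.1, 1.0, 6.5]
gripper_width: 0.0102
grip_force: 25.0
```

Call:
arm_command(turn=[[0, 0, 0.1], [0, 0, 0.1], [0, 0, 0.1], [0, 0, 0.1], [0, 0, 0.1], [0, 0, 0.1], [0, 0, 0.1], [0, 0, 0.1], [0, 0, 0.1], [0, 0, 0]], translation=[[0, 0, 0], [0, 0, 0], [0, 0, 0], [0, 0, 0], [0, 0, 0], [0, 0, 0], [0, 0, 0], [0, 0, 0], [0, 0, 0], [0, 0, 0]], grip=[6, 6, 6, 6, 6, 6, 6, 6, 6, 6])

```text
time_s: 15.5
eef_pos: [0.4934, 0.2026, 0.0595]
ee_rot: [[0.839, 0.544, -0.0], [0.544, -0.839, 0.0], [0.0, -0.0, -1.0]]
ft_force: [-0.9, 2.3, 8.0]
gripper_width: 0.0099
grip_force: 25.0
```

```bash
python3 - <<'E'
from h import *
cam('wrist','w5')
st=manip.read_state(); R=np.array(st['ee_rot']);print(st['time_s'],st['eef_pos'],st['wrist_torque'],st['ft_force'],st['gripper_width'],'psi',np.degrees(np.arctan2(R[1,1],R[0,1])),st['joints'][5])
E
```

```text
15.55 [0.49342597 0.2026563  0.05955166] [ 0.34972182  0.25379933 -0.02589203] [0.38536246 2.17314795 7.30231417] 0.010062838644637941 psi -56.9342592666055 1.1735592279725848
```

Call:
arm_command(turn=[[0, 0, 0.04], [0, 0, 0.04], [0, 0, 0.04], [0, 0, 0.04], [0, 0, 0.04], [0, 0, 0.03], [0, 0, 0.02], [0, 0, 0], [0, 0, 0], [0, 0, 0]], translation=[[0, 0, 0], [0, 0, 0], [0, 0, 0], [0, 0, 0], [0, 0, 0], [0, 0, 0], [0, 0, 0], [0, 0, 0], [0, 0, 0], [0, 0, 0]], grip=[6, 6, 6, 6, 6, 6, 6, 6, 6, 6])

```text
time_s: 16.55
eef_pos: [0.4934, 0.2027, 0.0596]
ee_rot: [[0.947, 0.322, -0.0], [0.322, -0.947, 0.001], [0.0, -0.001, -1.0]]
ft_force: [-1.1, 2.8, 7.3]
gripper_width: 0.01
grip_force: 25.0
```

```bash
cat > st.py <<'E'
from h import *
st=manip.read_state(); R=np.array(st['ee_rot']);print(st['time_s'],np.round(st['wrist_torque'],3),np.round(st['ft_force'],1),st['gripper_width'],'psi',np.degrees(np.arctan2(R[1,1],R[0,1])),st['tau'][5])
E
python3 st.py
```

```text
16.55 [0.405 0.288 0.014] [-1.1  2.8  7.3] 0.010008033924199612 psi -71.21943062886024 -0.0035162461426807567
```

Call:
arm_command(turn=[[0, 0, 0.02], [0, 0, 0.02], [0, 0, 0.02], [0, 0, 0], [0, 0, 0], [0, 0, 0], [0, 0, 0], [0, 0, 0], [0, 0, 0], [0, 0, 0]], translation=[[0, 0, 0], [0, 0, 0], [0, 0, 0], [0, 0, 0], [0, 0, 0], [0, 0, 0], [0, 0, 0], [0, 0, 0], [0, 0, 0], [0, 0, 0]], grip=[6, 6, 6, 6, 6, 6, 6, 6, 6, 6])

```text
time_s: 17.55
eef_pos: [0.4934, 0.2028, 0.0595]
ee_rot: [[0.964, 0.265, -0.0], [0.265, -0.964, 0.0], [0.0, -0.0, -1.0]]
ft_force: [-0.8, 2.2, 6.7]
gripper_width: 0.0101
grip_force: 25.1
```

```bash
python3 st.py
```

```text
17.55 [0.495 0.26  0.31 ] [-0.8  2.2  6.7] 0.01009733228439306 psi -74.61611802527149 0.2775306534022093
```

The torque about the screw has risen to 0.31 N m at psi = -74.6°, close to the expected -73.6°, so the screw looks seated. I'll nudge it once more to confirm.

Call:
arm_command(turn=[[0, 0, 0.02], [0, 0, 0.02], [0, 0, 0], [0, 0, 0], [0, 0, 0], [0, 0, 0], [0, 0, 0], [0, 0, 0], [0, 0, 0], [0, 0, 0]], translation=[[0, 0, 0], [0, 0, 0], [0, 0, 0], [0, 0, 0], [0, 0, 0], [0, 0, 0], [0, 0, 0], [0, 0, 0], [0, 0, 0], [0, 0, 0]], grip=[6, 6, 6, 6, 6, 6, 6, 6, 6, 6])

```text
time_s: 18.55
eef_pos: [0.4934, 0.2027, 0.0596]
ee_rot: [[0.974, 0.227, 0.0], [0.227, -0.974, 0.0], [0.0, -0.0, -1.0]]
ft_force: [-0.5, 2.5, 7.9]
gripper_width: 0.0104
grip_force: 26.0
```

```bash
python3 st.py; python3 - <<'E'
from h import *
for n in('wrist','scene'): cam(n,n[0]+'6')
w=load('w6');s=load('s6')
cv2.imwrite('pics/m6.png',np.hstack([w['image'][:,:,::-1],cv2.resize(s['image'][100:244,230:338,::-1],(288,384),interpolation=3)]))
E
```

```text
18.55 [0.436 0.291 0.457] [-0.5  2.5  7.9] 0.010425839752218596 psi -76.88096253582182 0.4820786230266094
```

View pics/m6.png

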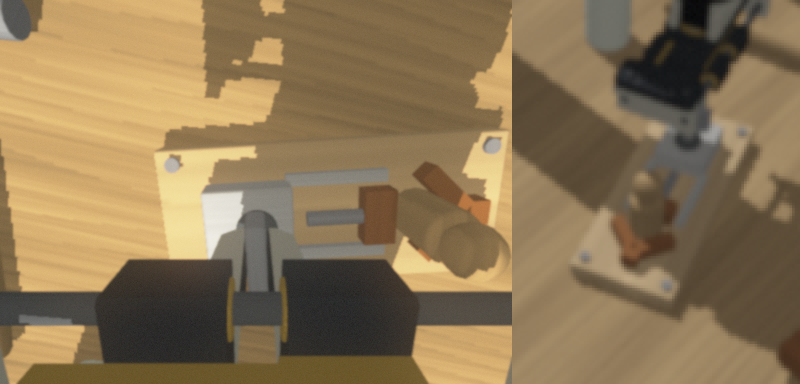

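The jaw is against the figure at (380,215), and the figure is upright in the V. Torque keeps rising (0.46 N m) while the pads start to yield around the bar, so the screw is seated at psi of about -73.6 to -74°. I'll back it off to psi = +16.4°.

Call:
arm_command(turn=[[0, 0, -0.03], [0, 0, -0.1], [0, 0, -0.1], [0, 0, -0.1], [0, 0, -0.1], [0, 0, -0.1], [0, 0, -0.1], [0, 0, -0.1], [0, 0, -0.1], [0, 0, 0]], translation=[[0, 0, 0], [0, 0, 0], [0, 0, 0], [0, 0, 0], [0, 0, 0], [0, 0, 0], [0, 0, 0], [0, 0, 0], [0, 0, 0], [0, 0, 0]], grip=[6, 6, 6, 6, 6, 6, 6, 6, 6, 6])

```text
time_s: 19.65
eef_pos: [0.4936, 0.2025, 0.0596]
ee_rot: [[0.488, 0.873, 0.0], [0.873, -0.488, 0.0], [0.0, 0.0, -1.0]]
ft_force: [0.6, 1.9, 6.7]
gripper_width: 0.0096
grip_force: 25.0
```

Call:
arm_command(turn=[[0, 0, -0.1], [0, 0, -0.1], [0, 0, -0.1], [0, 0, -0.1], [0, 0, -0.1], [0, 0, -0.1], [0, 0, -0.1], [0, 0, -0.1], [0, 0, 0], [0, 0, 0]], translation=[[0, 0, 0], [0, 0, 0], [0, 0, 0], [0, 0, 0], [0, 0, 0], [0, 0, 0], [0, 0, 0], [0, 0, 0], [0, 0, 0], [0, 0, 0]], grip=[6, 6, 6, 6, 6, 6, 6, 6, 6, 6])

```text
time_s: 20.65
eef_pos: [0.494, 0.2025, 0.0596]
ee_rot: [[-0.283, 0.959, 0.001], [0.959, 0.283, 0.0], [-0.0, 0.001, -1.0]]
ft_force: [0.8, 1.1, 6.2]
gripper_width: 0.0098
grip_force: 25.0
```

```bash
python3 st.py; python3 - <<'E'
from h import *
for n in('wrist','scene'): cam(n,n[0]+'7')
w=load('w7');s=load('s7')
cv2.imwrite('pics/m7.png',np.hstack([w['image'][:,:,::-1],cv2.resize(s['image'][100:244,230:338,::-1],(288,384),interpolation=3)]))
E
```

```text
20.65 [ 0.248 -0.051  0.024] [0.8 1.1 6.2] 0.0097617975876035 psi 16.455693165931 -0.036812309408560395
```

View pics/m7.png

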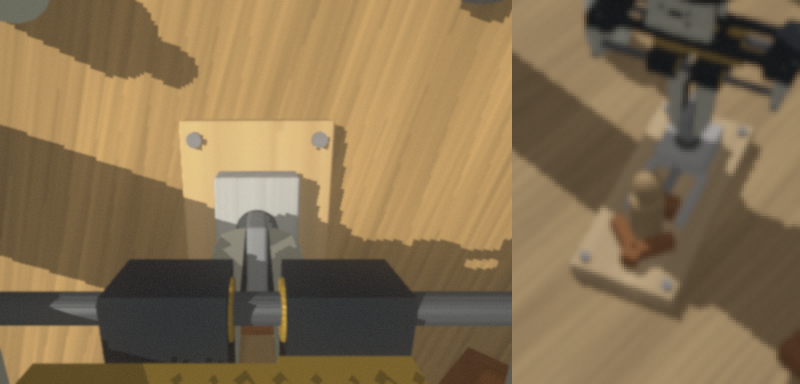

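The bar is still pinched at (257,240), perpendicular to jig x, which is a quarter turn back. In the scene view the figure stands upright in the V at (645,205), with the jaw backed off.

```bash
python3 -c "
from station import manip
print(manip.sign_off())"
```

```text
the job is handed in; nothing more can be done
None
```

The figure stands upright in the jig, the thumbscrew was seated and backed off a quarter turn with the gripper still holding it, and I handed the job in at about 20.7 s of the 61 s allowed; the hand-in gave no verdict.

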